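# Empty the hinged mould and hold its upper half for smoking

## Robot

A 7-joint arm with a two-finger parallel gripper is mounted at the origin on the work surface. World frame = base frame: x ahead of the robot, y to its left, z up, the work surface at z = 0. Lengths are in m, angles in degrees, forces in N, time in s.
With the tool pointing down it reaches from about 0.4 to 0.85 m from the base axis. Payload 10.4 kg.
Tool frame: the origin (TCP) lies between the finger pads, 19 mm behind the fingertips; this is the grasp point; z points along the fingers, y is the line along which they close (so a half turn about z gives the same grasp; the last joint's range is limited). The gripper opens to 85 mm and grips with 20 to 120 N. Pads are 22 mm wide; open, the fingers measure 114 mm over their backs; the gripper's body (76 mm by 85 mm) begins 54 mm behind the grasp point. The pads swing forward as they close: fully open they stand 13 mm farther back than shut.
Start: joints at [70.382, 19.034, -3.707, 83.658, 1.238, 77.344, -5.071], TCP at [0.197, -0.593, 0.25] pointing down, gripper open.
Joint ranges: [-148.97, 148.97], [-28.65, 121.19], [-84.17, 76.75], [9.2, 138.47], [-72.65, 252.65], [3.7, 117.97], [-149.18, 149.18]. Speed limits (degrees/s): [127.2, 127.2, 159.86, 159.86, 180, 180, 180].

## Interface

Orientations are given as [roll, pitch, yaw] about the fixed x, y, z axes, in that order (R = Rz(yaw) Ry(pitch) Rx(roll)).
In Python, from plant import readout, optics, sign_off gives the robot as it stands. The module is installed in compiled form; this text tells all that it offers.
- The arm moves only by the shell command python3 -m handwheel 'ROWS' [OPENING] [FORCE]. ROWS is JSON, a list of rows, each a list of 6 numbers: the shift along the tool's x, y, z as a fraction of full scale, then the turn, a rotation vector about the tool's x, y, z as a fraction of full scale. In form: [[dx, dy, dz, ax, ay, az], ...]. A call has 1 to 20 rows; each row shifts and turns the commanded pose from where the row before left it, along the tool's axes as they then stand; what a row does not reach is not made up. Full scale, the value 1, is 2.5 cm for a shift and 6 degrees for a turn. A row lasts 1/8 s, in which the tool goes at most 62.5 mm and 10.7 degrees, less where a joint would pass 70% of its speed; a pose out of reach is approached as far as the arm can. A call with a number of a shift or a turn outside -1 to 1 is refused whole. A call with a gripper value outside its range is refused whole. OPENING is the opening, from -1 (shut) to 1 (fully open), set as the call begins (- or left out, the last holds). The fingers move at their own pace and stop on an object; FORCE is the grip in N (left out, the last holds). Time passes only in rows, so rows that do not move let the fingers close. It gives the time, the measured TCP pose, the force, the opening and the grip force at its end, in the units of the state.
- readout.observe(): the state, without advancing time (a new reading comes with each control period).
- optics.camera(name): name is "scene" or "top" or "wrist"; returns a dict with "frame" (400x640x3 uint8, blue, green, red), "depth" (400x640 float32, m along the optical axis (not along the pixel's ray), 0 where there is no reading), "fx", "fy", "cx", "cy" (pixels), "k1" (the pictures are not rectified: a ray, as slopes to the right and down, at radius r is drawn at 1 + k1 r^2 times it, then the intrinsics apply), "R" (3x3) and "t" (3): a world point X has camera coordinates R X + t; the wrist camera has in their place "hand_eye" (4x4, takes a point from camera to tool coordinates, whose origin is the TCP and whose axes are the flange's). Camera axes: x right, y down, z forward; pixel columns grow to the right and rows downward; lengths in m; the calibration is good to about 2 mm. A picture is of the moment at which its call begins: read the wrist's pose just before it.
- sign_off(): hands the job in; it is judged then, once.
The state is a dict: "clock": time; "joints": joint angles; "joint_vel": joint speeds; "joint_efforts": joint torques, N m; "tcp_pos": TCP position; "tcp_rot": TCP orientation; "force": force on the tool from outside, world axes, zero at the start; "ft_torque": the same for the moment, N m; "width": opening from 0.0 (shut) to 1.0 (fully open); "gripper_force": force on a finger pad.
Only numpy, scipy, OpenCV 4.12 (cv2) and the standard library are available. Lean on these libraries where they do the work, as an engineer would, in place of code of your own. Each camera call takes 0.05 s, during which the arm holds its last target. There are 200 camera calls.

## Task

A pewter pill box has just been cast and the hinged mould stands open: lift the new casting out of the mould and set it down, open side up, on the firebrick next to the one already cooling there. Then take the mould's upper half by its wooden handle, swing it down until it stands open at 45 degrees above the lower half, and finish while still holding it there by the handle, so that I can get in and smoke both faces for the next pour. Do not drop the casting, do not let the mould fall shut, and leave everything else on the bench where it lies.

Things in the scene. Friction and masses are not known exactly. Their poses are not given: they have to be found in the camera images.
- mould: hinged two-part casting mould fixed to the bench: steel base plate 170 x 150 x 8 mm (cap screws at its corners), on it the aluminium lower half, 100 mm (x) x 115 mm (y), its smoke-blackened face at z 30 mm, two dowel pins 4 mm high on the face at (-40, 46), (40, -46). Origin: centre of the plate's underside; z up, x along the hinge, y from the hinge to its far edge
- cavity (a point): centre of the floor of the round cavity in the lower half, at x 0, y 4, z 22 mm of the mould; axes as the mould's. The cavity is 46 mm wide and 8 mm deep; a pouring gate, a slot 14 mm wide, runs from it to the +x edge
- hinge (a point): middle of the hinge axis, at x 0, y -64, z 30 mm of the mould (level with the blackened face); axes as the mould's: the hinge runs along x
- upper_half (a joint): opening of the mould's upper half, rad: 0 shut on the lower half, 0.785 = 45 degrees, 1.92 (110 degrees) the stop against which it leans back at the start; it swings over towards the mould's +y. Aluminium plate 100 x 115 x 20 mm, with handle 0.5 to 0.75 kg; the hinge is almost free, so below about 80 degrees it falls shut unless held (about 2 N at the handle at 45 degrees)
- grip (a point): grip point on the axis of the wooden handle (round, 24 mm thick, 74 mm long) on the upper half's free edge: 32 mm from its free end, 42 mm from its inner end, 0.2 m above the bench at the start. At opening q it is at x 0, y = -64 + 192 cos q - 10 sin q, z = 30 + 192 sin q + 10 cos q (mm, mould frame). Its y points out along the handle, x along the hinge
- casting: the new casting, in the cavity at the start, its stub in the gate: pewter pill box body, a round cup 44 mm across, 18 mm high, 3 mm wall, open upwards, about 0.1 kg, with a pouring stub 9 to 12 mm wide, up to 9 mm high, reaching 47 mm from the cup's axis. 10 mm of the cup stands above the blackened face. Origin: centre of its underside; z up, x along the stub
- brick: cream-coloured firebrick lying flat, 230 mm (x) x 114 mm (y) x 32 mm high, too heavy to shift. Origin: centre of its underside
- cooled: the earlier casting, the same shape and size as the new one, already on the firebrick near its long middle line, its stub pointing within 30 degrees of the brick's +x; beside it there is room for the new one on one side. Origin: centre of its underside; z up, x along its stub
- ladle: steel pouring ladle, 64 mm bowl, 260 mm long with its wooden handle, lying on the bench; to be left alone. Origin: on its underside near its middle
- doming_block: steel cube of 50 mm with round hollows in its faces; to be left alone. Origin: on its underside near its middle
- file: file with a wooden handle, 240 mm long, lying on the bench; to be left alone. Origin: on its underside near its middle
- pliers: black-handled flat-nose pliers, 145 mm long, lying on the bench; to be left alone. Origin: on its underside near its middle
- bottle: upright white squeeze bottle with a red nozzle cap, 62 mm wide, 155 mm high; to be left alone. Origin: on its underside near its middle
- mandrel: tapered steel ring mandrel, 270 mm long, 25 mm thick, lying on the bench; to be left alone. Origin: on its underside near its middle
There are look-alikes about, which are no part of the job. What is shaped like the casting but orange or pink is not meant.

How it is judged (in metres and radians):
On the way, in this order (a step that is already met when the one before it is completed fails the run):
1. the new casting is lifted clear of the mould (height (world z) of casting above 0.062 m), for 0.1 s.
2. it stands open side up on the firebrick, released and at rest (x of casting in the frame of brick between -0.1 and 0.1 m and y of casting in the frame of brick between -0.042 and 0.042 m and z of casting in the frame of brick between 0.028 and 0.037 m and angle between casting's own z axis and vertical below 0.12 rad and linear speed of casting below 0.03 m/s and contact force between casting and the fingers below 0.05 N), for 0.3 s.
At the end, for the whole second after the job is handed in: fingers on the wooden handle (over 1 N, TCP within 55 mm of grip), upper half still at 45 degrees (0.655 to 0.915 rad); new casting upright, at rest, let go, its middle 15 mm inside the firebrick's edges; earlier casting within 20 mm, other things 30 mm of their starts (all of step 2 and value of joint upper_half between 0.655 and 0.915 rad and velocity of joint upper_half between -0.05 and 0.05 rad/s and contact force between upper_half and the fingers above 1 N and distance between the grasp point and grip below 0.055 m and distance of cooled from where it was at the start of the episode below 0.02 m and distance of each of ladle, doming_block, file, pliers, bottle, mandrel from where it was at the start of the episode below 0.03 m); the arm keeps its last pose, push and grip.
It fails at once if the mould falls or is pushed shut (opened less than 20 degrees) (value of joint upper_half below 0.35 rad).
It fails at once if the new casting is dropped or thrown (moving faster than 0.6 m/s out of the fingers) (contact force between casting and the fingers below 0.01 N and linear speed of casting above 0.6 m/s).
It fails at once if the earlier casting is shifted by more than 20 mm (distance of cooled from where it was at the start of the episode above 0.02 m).
It fails at once if another thing on the bench is shifted by more than 30 mm (distance of any of ladle, doming_block, file, pliers, bottle, mandrel from where it was at the start of the episode above 0.03 m).
It also fails if it takes over 56 s, if anything falls off the work surface, if the arm or the gripper's body presses on something with over 40 N, if the wrist force passes 120 N, or if a joint passes its speed limit or range.

## Working session

There is one attempt and no reset: what is moved stays moved. The work goes in short steps, Python scripts to look and compute and a shell command to move; the robot and the scene stay as the last step left them, time stands still between calls to the robot, and variables do not carry over. Pictures are saved under pics/ and viewed, at most 10 in all, crops included, and the job is handed in when it is done.

```bash
mkdir -p pics
cat > h.py <<'E'
import numpy as np, cv2, pickle
from plant import readout, optics
from scipy.spatial.transform import Rotation as Ro
def grab(n):
    s=readout.observe(); c=optics.camera(n); c['s']=s
    if n=='wrist':
        Rt=Ro.from_euler('xyz',s['tcp_rot'],degrees=True).as_matrix(); T=np.eye(4);T[:3,:3]=Rt;T[:3,3]=s['tcp_pos']
        M=T@np.array(c['hand_eye']); c['Rw']=M[:3,:3]; c['tw']=M[:3,3]
    else:
        R=np.array(c['R']); c['Rw']=R.T; c['tw']=-R.T@np.array(c['t'])
    pickle.dump(c,open(n+'.pkl','wb')); return c
def load(n): return pickle.load(open(n+'.pkl','rb'))
def rays(c,uv):
    K=np.array([[c['fx'],0,c['cx']],[0,c['fy'],c['cy']],[0,0,1.]])
    p=cv2.undistortPoints(np.array(uv,float).reshape(-1,1,2),K,np.array([c['k1'],0,0,0.])).reshape(-1,2)
    return np.c_[p,np.ones(len(p))]
def onplane(c,uv,z):
    d=rays(c,uv)@c['Rw'].T; return c['tw']+d*((z-c['tw'][2])/d[:,2])[:,None]
def cloud(c):
    v,u=np.mgrid[0:400,0:640]; r=rays(c,np.c_[u.ravel(),v.ravel()])
    P=(r*c['depth'].ravel()[:,None])@c['Rw'].T+c['tw']; P[c['depth'].ravel()==0]=np.nan
    return P.reshape(400,640,3)
E
python3 - <<'E'
from h import *
for n in('scene','top'):
    c=grab(n); cv2.imwrite(f'pics/{n}0.png',c['frame']); print(n,c['tw'],c['Rw'][:,2],c['fx'],c['k1'])
print(readout.observe())
E
```

```text
scene [ 1.47211284 -0.40875604  1.07764855] [-0.64243254  0.27563511 -0.71505645] 518.3049721056924 -0.1440445265291117
top [0.34368266 0.01674933 1.35572188] [ 0.18515646 -0.01511006 -0.98259288] 484.7283107122281 0.028063203147419998
{'clock': 0.1, 'joints': array([70.381768  , 19.06869234, -3.7088289 , 83.70011088,  1.23853538,
       77.3437206 , -5.07051984]), 'joint_vel': array([-0.00098495, -0.14835332,  0.02284172, -0.13758207,  0.0537495 ,
       -0.02284474, -0.04165333]), 'joint_efforts': array([-3.44497257e-04, -6.26747990e+01,  4.78433061e-02, -3.92430782e+01,
        1.62041554e-02,  6.93154056e-03,  6.23944152e-05]), 'tcp_pos': array([ 0.19640151, -0.59301564,  0.24930089]), 'tcp_rot': array([-1.79927461e+02,  3.59321533e-03,  1.83264914e+01]), 'force': array([ 0.00882834, -0.06724291,  0.28782231]), 'ft_torque': array([ 0.06008604,  0.03609594, -0.04645547]), 'gripper_force': 0.0, 'width': 0.99919504716795}
```

View pics/scene0.png

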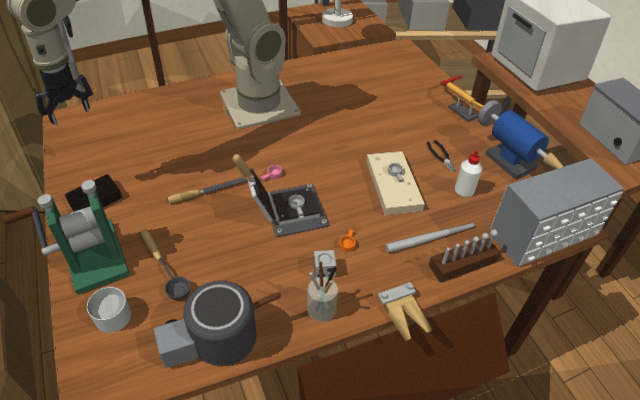

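View pics/top0.png

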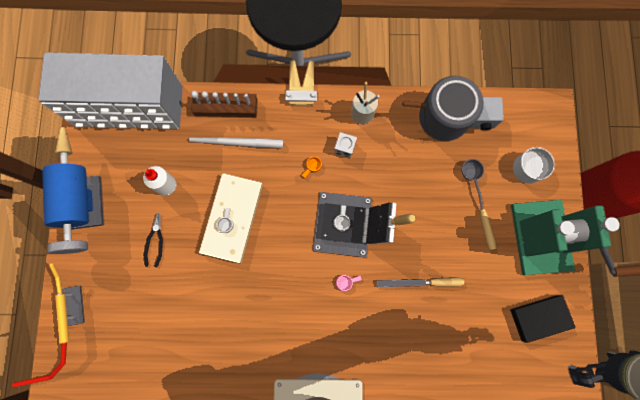

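The pictures show these castings and look-alikes:
- **New casting:** in the mould, at about top (342,223) and scene (297,203).
- **Cooled casting:** on the brick, at top (224,224).
- **Orange look-alike:** top (312,165).
- **Pink look-alike:** top (345,283).

I choose the grey one in the open mould. Next I'll measure and check it in a close crop.

Run:
```python
from h import *
c=load('top'); f=c['frame']; P=cloud(c); hsv=cv2.cvtColor(f,cv2.COLOR_BGR2HSV)
# brick
m=((hsv[...,1]<110)&(hsv[...,2]>140)).astype(np.uint8); m[:, :190]=0; m[:,270:]=0; m[:165]=0;m[275:]=0
m=cv2.morphologyEx(m,cv2.MORPH_CLOSE,np.ones((5,5)))
cs,_=cv2.findContours(m,cv2.RETR_EXTERNAL,cv2.CHAIN_APPROX_NONE); k=max(cs,key=cv2.contourArea).reshape(-1,2)
W=onplane(c,k,.032)[:,:2]; r=cv2.minAreaRect((W*1000).astype(np.float32)); print('brick',r, 'z',np.nanmedian(P[...,2][m>0]))
# cups: points with height, cluster
for n,(u,v),lo,hi in(('new',(342,223),.036,.050),('cooled',(224,224),.040,.06)):
    S=P[v-22:v+23,u-22:u+23].reshape(-1,3); s=S[(S[:,2]>lo)&(S[:,2]<hi)]
    print(n,len(s),np.median(s,0),s.min(0),s.max(0))
print('P plate',P[245,325],P[200,325],'face',P[235,345],'uh handle',P[219,405])
cv2.imwrite('pics/crop1.png',np.hstack([cv2.resize(f[180:265,305:425],None,fx=4,fy=4,interpolation=2)[:, :480],cv2.resize(f[180:265,190:270],None,fx=4,fy=4,interpolation=2)]))
```

```text
brick ((539.994140625, 246.69277954101562), (119.07728576660156, 230.36724853515625), 77.052490234375) z 0.031522174036007766
new 66 [ 0.53213223 -0.05824386  0.03833385] [ 0.47823703 -0.11884013  0.03608616] [ 0.57409879 -0.0061378   0.04523416]
cooled 111 [0.53007648 0.25797655 0.04637324] [0.4964192  0.23790211 0.04000517] [0.56337153 0.28623381 0.05482249]
P plate [ 0.46853132 -0.01306048  0.00954687] [ 0.59564152 -0.01171192  0.00954399] face [ 0.49506231 -0.06739925  0.02792855] uh handle [ 0.5119389  -0.19584347  0.22879346]
```

View pics/crop1.png

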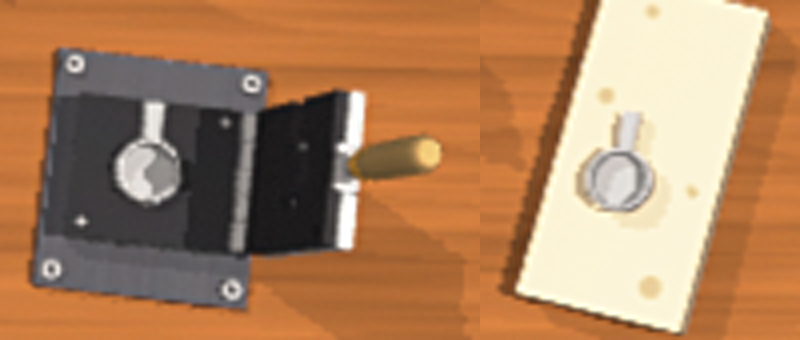

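The crop shows grey casting #1 in the black cavity: cup centre at crop (148,169), stub pointing up into the gate. The hinge is on the right and the handle to its right. The cooled cup is on the brick at crop (618,180), also stub up, and the free room is toward the top (brick +x). The choice is confirmed.

Run:
```python
from h import *
c=load('top')
q=np.array([(58,48),(268,70),(247,307),(33,285)])/4+[305-.375,180-.375]
A=onplane(c,q,.008)[:,:2]; B=np.array([(85,75),(85,-75),(-85,-75),(-85,75)])/1000
print('sides',np.linalg.norm(A-np.roll(A,1,0),axis=1))
a=A-A.mean(0); th=np.arctan2((B[:,0]*a[:,1]-B[:,1]*a[:,0]).sum(),(B*a).sum()); R=np.array([[np.cos(th),-np.sin(th)],[np.sin(th),np.cos(th)]])
o=A.mean(0); print('mould',o,np.degrees(th),'res',(a-B@R.T).round(4).tolist())
w=lambda x,y:o+R@[x,y]
print('cavity',w(0,.004)); 
for d in(110,45):
    q=np.radians(d); print('grip',d,w(0,-.064+.192*np.cos(q)-.01*np.sin(q)),.03+.192*np.sin(q)+.01*np.cos(q))
pc=onplane(c,[(305+148/4-.4,180+169/4-.4)],.040);ps=onplane(c,[(305+154/4,180+105/4)],.031);print('new',pc,ps)
cc=onplane(c,[(190+138/4-.4,180+180/4-.4)],.050);cs=onplane(c,[(190+150/4,180+115/4)],.041);print('cooled',cc,cs)
# brick from scene too
s=load('scene'); f=s['frame'];hsv=cv2.cvtColor(f,cv2.COLOR_BGR2HSV)
for n,cam,box in(('top',c,(190,165,275,270)),('scene',s,(360,140,430,222))):
    P=cloud(cam); u0,v0,u1,v1=box; S=P[v0:v1,u0:u1].reshape(-1,3); S=S[(S[:,2]>.028)&(S[:,2]<.036)]
    r=cv2.minAreaRect((S[:,:2]*1000).astype(np.float32)); print(n,len(S),r)
b=np.array(r[0])/1000
# scene check: cup & handle clouds
P=cloud(s)
S=P[185:225,275:320].reshape(-1,3); S=S[(S[:,2]>.034)&(S[:,2]<.046)]; print('scene new rim',len(S),S.min(0),S.max(0))
hv=cv2.cvtColor(c['frame'],cv2.COLOR_BGR2HSV); P=cloud(c); S=P[205:235,385:420].reshape(-1,3); S=S[S[:,2]>.18]; print('handle',S.min(0),S.max(0),np.median(S,0))
```

```text
sides [0.16858758 0.14973299 0.16821855 0.14903887]
mould [ 0.52918692 -0.06162027] -5.227302287943394 res [[-0.0008, -0.0001], [-0.0008, 0.0001], [0.001, 0.0005], [0.0006, -0.0005]]
cavity [ 0.52955135 -0.05763691]
grip 110 [ 0.51651712 -0.20010671] 0.20700078175763773
grip 45 [0.53508095 0.00280411] 0.1728355697996826
new [[ 0.52971573 -0.05720808  0.04      ]] [[ 0.57474501 -0.06280753  0.031     ]]
cooled [[0.5163812  0.26109372 0.05      ]] [[0.561394   0.25568031 0.041     ]]
top 2786 ((539.92529296875, 247.60116577148438), (115.41928100585938, 229.5882110595703), 77.1349105834961)
scene 1707 ((543.4169921875, 248.06185913085938), (116.91194915771484, 234.77149963378906), 76.93632507324219)
scene new rim 103 [ 0.4855127  -0.13340671  0.03400953] [ 0.5849506  -0.00798092  0.04287761]
handle [ 0.50316058 -0.21741156  0.18067713] [ 0.52589064 -0.18030835  0.241569  ] [ 0.51304749 -0.1971698   0.22324804]
```

```bash
python3 -m handwheel '[[0,0,-1,0,0,0.98],[0,0,-1,0,0,0.98],[0,0,-1,0,0,0.98],[0,0,-1,0,0,0.98],[0.49,-0.98,0,0,0,0],[0.49,-0.98,0,0,0,0],[0.49,-0.98,0,0,0,0],[0.49,-0.98,0,0,0,0],[0.49,-0.98,0,0,0,0],[0.49,-0.98,0,0,0,0],[0.49,-0.98,0,0,0,0],[0.49,-0.98,0,0,0,0],[0.49,-0.98,0,0,0,0],[0.49,-0.98,0,0,0,0],[0.49,-0.98,0,0,0,0],[0.49,-0.98,0,0,0,0],[0.49,-0.98,0,0,0,0],[0.49,-0.98,0,0,0,0],[0.49,-0.98,0,0,0,0],[0.49,-0.98,0,0,0,0]]' 1 30; python3 -c "
from h import *
print(readout.observe()['joints'].round(1))"
```

```text
clock: 2.6
tcp_pos: [0.4274, -0.2198, 0.3497]
tcp_rot: [-180.0, 0.0, -5.2]
force: [0.2, 1.4, 0.8]
width: 1.002
gripper_force: 0.0
[ 43.5  -0.3 -21.5  94.1  -0.1  86.2 -73.2]
```

```bash
python3 -m handwheel '[[0.5,-0.98,0,0,0,0],[0.5,-0.98,0,0,0,0],[0.5,-0.98,0,0,0,0],[0.5,-0.98,0,0,0,0],[0.5,-0.98,0,0,0,0],[0.5,-0.98,0,0,0,0],[0.5,-0.98,0,0,0,0],[0,0,1,0,0,0],[0,0,1,0,0,0],[0,0,1,0,0,0],[0,0,1,0,0,0],[0,0,1,0,0,0],[0,0,1,0,0,0],[0,0,1,0,0,0],[0,0,1,0,0,0],[0,0,0,0,0,0],[0,0,0,0,0,0]]' 0.5 30
python3 - <<'E'
from h import *
c=grab('wrist'); print(c['tw'],c['Rw'][:,2],c['s']['joints'].round(1)); cv2.imwrite('pics/w1.png',c['frame'])
E
```

```text
clock: 4.72
tcp_pos: [0.5303, -0.0578, 0.1509]
tcp_rot: [180.0, -0.0, -5.2]
force: [0.1, 0.3, -0.8]
width: 0.751
gripper_force: 0.0
[ 0.61348123 -0.06492518  0.27482332] [-0.32034113  0.0286089  -0.94687016] [  29.2   14.9  -31.7  103.3    8.6   64.2 -100.6]
```

View pics/w1.png

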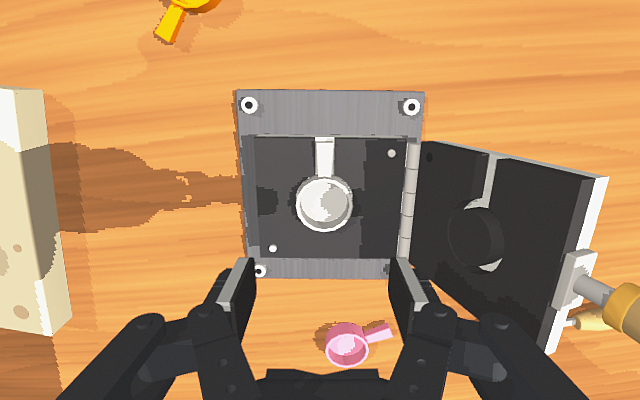

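The wrist view shows the cup rim centred near (324,204), with the stub up at (325,155). The finger pads straddle it at x 235 and x 408. I'll refine the rim centre from this.

Run:
```python
from h import *
c=load('wrist'); g=cv2.cvtColor(c['frame'],cv2.COLOR_BGR2GRAY)
m=(g>105).astype(np.uint8); m[:178]=0;m[240:]=0;m[:,:285]=0;m[:,365:]=0
cs,_=cv2.findContours(m,cv2.RETR_EXTERNAL,cv2.CHAIN_APPROX_NONE); k=max(cs,key=cv2.contourArea).reshape(-1,2)
W=onplane(c,k,.040)[:,:2]; print(len(k),W.min(0),W.max(0),cv2.minEnclosingCircle((W*1000).astype(np.float32)))
P=cloud(c); print('rim z',P[228,324],P[204,297:356,2][::4].round(3),'face',P[190,385])
```

```text
170 [ 0.50919651 -0.08102283] [ 0.55340266 -0.03715455] ((532.3209228515625, -59.26306915283203), 23.664724349975586)
rim z [ 0.51223865 -0.0575177   0.04031507] [0.04  0.028 0.026 0.025 0.027 0.027   nan 0.025 0.026 0.026 0.025 0.026
 0.026 0.04  0.029] face [ 0.53595468 -0.10758345  0.03093266]
```

```bash
python3 -m handwheel '[[0.03,0.05,0.98,0,0,0],[0,0,0.98,0,0,0],[0,0,0.98,0,0,0],[0,0,0.9,0,0,0],[0,0,0,0,0,0],[0,0,0.1,0,0,0],[0,0,0,0,0,0]]' 0.4 30
python3 - <<'E'
from h import *
c=grab('wrist'); cv2.imwrite('pics/w2.png',c['frame'][150:,150:490])
E
```

```text
clock: 5.65
tcp_pos: [0.5312, -0.0593, 0.0525]
tcp_rot: [180.0, -0.1, -5.2]
force: [-0.1, 0.6, -0.1]
width: 0.703
gripper_force: 0.0
```

View pics/w2.png

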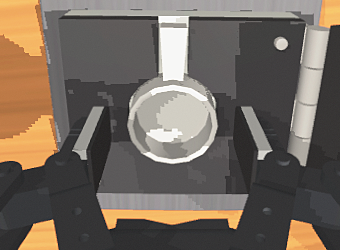

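```bash
python3 -m handwheel '[[0,0,0.06,0,0,0],[0,0,0,0,0,0],[0,0,0,0,0,0],[0,0,0,0,0,0],[0,0,0,0,0,0],[0,0,0,0,0,0],[0,0,0,0,0,0],[0,0,0,0,0,0]]' -1 45; python3 -m handwheel '[[0,0,-0.2,0,0,0],[0,0,-0.4,0,0,0],[0,0,-0.6,0,0,0],[0,0,-1,0,0,0],[0,0,-1,0,0,0],[0,0,0,0,0,0],[0,0,0,0,0,0]]'
python3 - <<'E'
from h import *
c=grab('wrist'); cv2.imwrite('pics/w3.png',c['frame'][100:,100:540])
E
```

```text
clock: 6.7
tcp_pos: [0.531, -0.0593, 0.0513]
tcp_rot: [180.0, -0.1, -5.2]
force: [-3.9, -1.0, 12.2]
width: 0.491
gripper_force: 43.8
clock: 7.58
tcp_pos: [0.5302, -0.0592, 0.1297]
tcp_rot: [180.0, 0.0, -5.2]
force: [0.2, -0.4, -1.1]
width: 0.483
gripper_force: 45.6
```

View pics/w3.png

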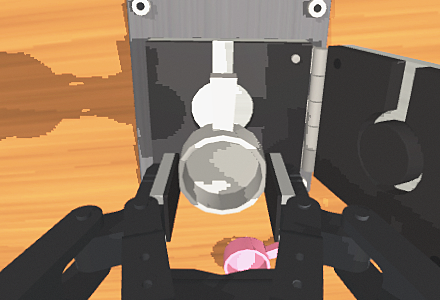

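The casting is lifted, held between the pads with its rim at crop (222,172) and the cavity empty behind it. Next I'll check its tilt and depth in the fingers.

Run:
```python
from h import *
c=load('wrist'); P=cloud(c); s=c['s']; print(s['tcp_pos'])
S=P[215:320,275:370].reshape(-1,3); S=S[S[:,2]>.09]; 
d=np.hypot(S[:,0]-s['tcp_pos'][0],S[:,1]-s['tcp_pos'][1]); r=S[(d<.024)&(d>.0185)&(S[:,2]>.105)]
for _ in range(4):
    A=np.c_[r[:,:2]-r[:,:2].mean(0),np.ones(len(r))]; x=np.linalg.lstsq(A,r[:,2],rcond=None)[0]; e=r[:,2]-A@x; r=r[(e>-.0015)&(e<.004)]
print(len(r),x,np.degrees(x[:2]),e.std(),r.min(0),r.max(0))
```

```text
[ 0.53021989 -0.05919285  0.12971011]
1519 [ 0.00094349 -0.00334592  0.11789411] [ 0.05405786 -0.19170721] 0.0006678376288686806 [ 0.50793987 -0.08108023  0.11633972] [ 0.55187463 -0.03742767  0.12008566]
```

```bash
python3 -m handwheel '[[0.07,-0.4,0,0,0,0],[0.14,-0.85,0,0,0,0],[0.14,-0.85,0,0,0,0],[0.14,-0.85,0,0,0,0],[0.14,-0.85,0,0,0,0],[0.14,-0.85,0,0,0,0],[0.14,-0.85,0,0,0,0],[0.14,-0.85,0,0,0,0],[0.14,-0.85,0,0,0,0],[0.14,-0.85,0,0,0,0],[0.14,-0.85,0,0,0,0],[0.14,-0.85,0,0,0,0],[0.14,-0.85,0,0,0,0],[0.14,-0.85,0,0,0,0],[0.07,-0.45,0,0,0,0],[0,0,0.5,0,0,0],[0,0,0.8,0,0,0],[0,0,0.5,0,0,0],[0,0,0,0,0,0],[0,0,0,0,0,0]]'
python3 - <<'E'
from h import *
c=grab('top'); cv2.imwrite('pics/t2.png',cv2.resize(c['frame'][160:290,170:300],None,fx=4,fy=4,interpolation=2))
c=grab('wrist'); P=cloud(c); cv2.imwrite('pics/w4.png',c['frame']); S=P[330:, :].reshape(-1,3)
print(c['s']['joints'].round(1))
P=P.reshape(-1,3); B=P[(P[:,2]>.028)&(P[:,2]<.036)&(abs(P[:,1]-.2475)<.15)]; print(len(B),B.min(0),B.max(0),np.median(B[:,2]))
E
```

```text
clock: 10.12
tcp_pos: [0.6065, 0.2326, 0.0854]
tcp_rot: [-180.0, -0.0, -5.2]
force: [-0.3, -0.4, -0.7]
width: 0.489
gripper_force: 45.7
[-1.000e-01  3.380e+01 -3.390e+01  8.830e+01  2.020e+01  6.410e+01
 -1.336e+02]
21166 [0.50050523 0.16639445 0.0280076 ] [0.66586931 0.29991254 0.03599444] 0.0319639796716569
```

View pics/w4.png

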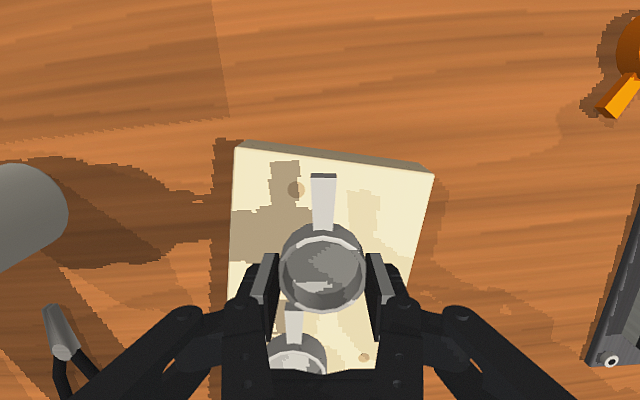

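The casting hangs level over the upper half of the brick, cup at (323,270). The cooled one is behind it at (297,355), with a clear gap. I'll lower it now.

```bash
python3 -m handwheel '[[0,0,0.5,0,0,0],[0,0,0.25,0,0,0],[0,0,0.1,0,0,0],[0,0,0.05,0,0,0],[0,0,0.03,0,0,0],[0,0,0,0,0,0],[0,0,0,0,0,0]]'
```

```text
clock: 11.1
tcp_pos: [0.6064, 0.2327, 0.0619]
tcp_rot: [-180.0, -0.0, -5.2]
force: [0.1, 0.3, -0.7]
width: 0.483
gripper_force: 45.7
```

```bash
python3 -m handwheel '[[0,0,0.03,0,0,0],[0,0,0,0,0,0],[0,0,0,0,0,0]]';python3 -m handwheel '[[0,0,0.03,0,0,0],[0,0,0,0,0,0],[0,0,0,0,0,0]]'
```

```text
clock: 11.48
tcp_pos: [0.6064, 0.2327, 0.0615]
tcp_rot: [180.0, -0.0, -5.2]
force: [-1.7, -0.7, 7.0]
width: 0.486
gripper_force: 46.4
clock: 11.85
tcp_pos: [0.6065, 0.2327, 0.0614]
tcp_rot: [180.0, -0.0, -5.2]
force: [-4.7, -2.5, 11.6]
width: 0.486
gripper_force: 47.0
```

```bash
python3 -m handwheel '[[0,0,0,0,0,0],[0,0,0,0,0,0],[0,0,0,0,0,0],[0,0,0,0,0,0],[0,0,0,0,0,0]]' 0.5; python3 -m handwheel '[[0,0,-0.3,0,0,0],[0,0,-1,0,0,0],[0,0,-1,0,0,0],[0,0,-1,0,0,0],[0,0,-1,0,0,0],[0,0,-1,0,0,0],[0,0,-1,0,0,0],[0,0,-1,0,0,0],[0,0,-1,0,0,0],[0,0,0,0,0,0]]'
python3 - <<'E'
from h import *
c=grab('wrist'); P=cloud(c).reshape(-1,3); print(c['s']['joints'].round(1))
d=np.hypot(P[:,0]-.6065,P[:,1]-.2327); r=P[(d<.026)&(P[:,2]>.046)&(P[:,2]<.056)]; print(len(r),r.min(0),r.max(0),np.median(r,0))
E
```

```text
clock: 12.48
tcp_pos: [0.6063, 0.2327, 0.0602]
tcp_rot: [180.0, -0.0, -5.2]
force: [0.7, -0.9, -0.1]
width: 0.751
gripper_force: 0.0
clock: 13.72
tcp_pos: [0.6069, 0.2334, 0.2703]
tcp_rot: [-179.9, -0.2, -5.2]
force: [0.3, -0.0, -0.9]
width: 0.751
gripper_force: 0.0
[   0.9   25.6  -36.5   76.4   15.1   82.5 -129.9]
351 [0.5848743  0.21198469 0.0462187 ] [0.6278775  0.25487331 0.05239437] [0.60631047 0.23315989 0.04958415]
```

The casting stands on the brick, released, with its rim at z 0.050. Next I'll turn the tool 90° so the fingers close along the hinge direction.

```bash
python3 -m handwheel '[[0,0,-1,0,0,-1],[0,0,-1,0,0,-1],[0,0,0,0,0,-1],[0,0,0,0,0,-1],[0,0,0,0,0,-1],[0,0,0,0,0,-1],[0,0,0,0,0,-1],[0,0,0,0,0,-1],[0,0,0,0,0,-1],[0,0,0,0,0,-1],[0,0,0,0,0,-1],[0,0,0,0,0,-1],[0,0,0,0,0,-1],[0,0,0,0,0,-1],[0,0,0,0,0,-1]]' 0.5; python3 -m handwheel '[[-0.92,-0.21,0,0,0,0],[-0.92,-0.21,0,0,0,0],[-0.92,-0.21,0,0,0,0],[-0.92,-0.21,0,0,0,0],[-0.92,-0.21,0,0,0,0],[-0.92,-0.21,0,0,0,0],[-0.92,-0.21,0,0,0,0],[-0.92,-0.21,0,0,0,0],[-0.92,-0.21,0,0,0,0],[0,0,0,0,-1,0],[0,0,0,0,-1,0],[0,0,0,0,-1,0],[0,0,0,0,-1,0],[0,0,0,0,-1,0],[0,0,0,0,-1,0]]'; python3 -c "
from h import *
print(readout.observe()['joints'].round(1))"
```

```text
clock: 15.65
tcp_pos: [0.606, 0.2325, 0.3165]
tcp_rot: [-179.9, 0.0, 85.0]
force: [-0.4, 0.1, -0.2]
width: 0.748
gripper_force: 0.0
clock: 17.52
tcp_pos: [0.5403, 0.0308, 0.317]
tcp_rot: [-180.0, 36.2, 84.9]
force: [0.6, 0.5, -0.3]
width: 0.753
gripper_force: 0.0
[ 11.7  22.6 -48.9  85.3  43.6 104.8 -42.1]
```

```bash
python3 -m handwheel '[[0.41,0,0.88,0,0,0],[0.41,0,0.88,0,0,0],[0.41,0,0.88,0,0,0],[0.41,0,0.88,0,0,0],[0.41,0,0.88,0,0,0],[0.41,0,0.88,0,0,0],[0,0,0,0,-0.7,0],[0,0,0,0,0,0]]'; python3 -c "
from h import *
print(readout.observe()['joints'].round(1))"
```

```text
clock: 18.52
tcp_pos: [0.5376, 0.0039, 0.1733]
tcp_rot: [-179.9, 40.2, 85.0]
force: [0.3, -0.3, -0.5]
width: 0.751
gripper_force: 0.0
[ 10.3  30.1 -45.4  96.1  49.7  94.9 -52. ]
```

```bash
python3 -m handwheel '[[0,0,-1,0,0,0],[0,0,-1,0,0,0],[0,0,-1,0,0,0],[0,0,-1,0,0,0],[0,0,-1,0,0,0],[0,0,-1,0,0,0],[0,0,0,0,1,0],[0,0,0,0,1,0],[0,0,0,0,1,0],[0,0,0,0,1,0],[0,0,0,0,1,0],[0,0,0,0,1,0],[0,0,0,0,1,0],[0,0,0,0,1,0],[0,0,0,0,1,0],[0,0,0,0,1,0],[0,0,0,0,0.87,0]]'; python3 -m handwheel '[[-0.85,0,-0.47,0,0,0],[-0.85,0,-0.47,0,0,0],[-0.85,0,-0.47,0,0,0],[-0.85,0,-0.47,0,0,0],[-0.85,0,-0.47,0,0,0],[-0.85,0,-0.47,0,0,0],[-0.85,0,-0.47,0,0,0],[-0.85,0,-0.47,0,0,0],[-0.85,0,-0.47,0,0,0],[-0.85,0,-0.47,0,0,0],[-0.85,0,-0.47,0,0,0],[-0.85,0,-0.47,0,0,0],[-0.85,0,-0.47,0,0,0],[-0.85,0,-0.47,0,0,0],[0,0,0,0,0,0]]';python3 - <<'E'
from h import *
c=grab('wrist'); cv2.imwrite('pics/w5.png',c['frame']); print(c['s']['joints'].round(1))
P=cloud(c); h=cv2.cvtColor(c['frame'],cv2.COLOR_BGR2HSV)
o=np.array([.5292,-.0616]); a=np.radians(-5.2); R=np.array([[np.cos(a),np.sin(a)],[-np.sin(a),np.cos(a)]])
S=P[(h[...,1]>60)&(P[...,2]>.17)&(P[...,2]<.26)]; m=np.c_[(S[:,:2]-o)@R.T,S[:,2]]
m=m[(abs(m[:,0])<.03)&(m[:,1]<-.09)&(m[:,1]>-.2)]
print(len(m),m.min(0),m.max(0),np.median(m,0))
for z in(.18,.19,.2,.21,.22,.23):
    k=m[abs(m[:,2]-z)<.005]
    if len(k): print(z,len(k),k.min(0).round(4),k.max(0).round(4))
t=np.array(c['s']['tcp_pos']); print('tcp in mould',R@(t[:2]-o),t[2])
E
```

```text
clock: 20.65
tcp_pos: [0.5474, 0.0988, 0.29]
tcp_rot: [179.8, -25.2, 84.8]
force: [-0.7, -0.7, -0.5]
width: 0.747
gripper_force: 0.0
clock: 22.52
tcp_pos: [0.5157, -0.2409, 0.3122]
tcp_rot: [-180.0, -25.0, 84.6]
force: [0.1, 0.2, 0.9]
width: 0.749
gripper_force: 0.0
[ 70.2  27.1 -52.7  78.2  -3.   91.1  14.3]
1261 [-0.01283106 -0.15939255  0.17005966] [ 0.01104228 -0.1165747   0.24042027] [-0.00053222 -0.14376586  0.23383057]
0.18 21 [-0.0086 -0.1238  0.1752] [ 0.008  -0.1191  0.1849]
0.19 52 [-0.0095 -0.1319  0.1854] [ 0.0102 -0.1212  0.195 ]
0.2 68 [-0.0106 -0.1378  0.1951] [ 0.0108 -0.1241  0.2047]
0.21 82 [-0.0109 -0.1391  0.2051] [ 0.0105 -0.1277  0.2149]
0.22 118 [-0.0128 -0.1466  0.2151] [ 0.011  -0.1311  0.2249]
0.23 345 [-0.0119 -0.1594  0.225 ] [ 0.0106 -0.1343  0.235 ]
tcp in mould [ 0.0027979  -0.17976771] 0.3122452836649745
```

View pics/w5.png

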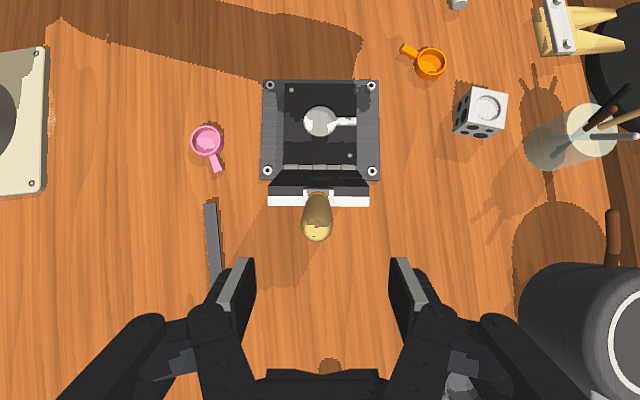

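The wrist view shows the handle's end at (316,228), centred between the pads. I'll advance along the fingers.

```bash
python3 -m handwheel '[[-0.28,-0.14,0,0,0,0],[0,0,1,0,0,0],[0,0,1,0,0,0],[0,0,1,0,0,0],[0,0,0.8,0,0,0],[0,0,0.46,0,0,0],[0,0,0,0,0,0]]'; python3 -m handwheel '[[0,0,0,0,0,0],[0,0,0,0,0,0],[0,0,0,0,0,0],[0,0,0,0,0,0],[0,0,0,0,0,0],[0,0,0,0,0,0],[0,0,0,0,0,0],[0,0,0,0,0,0]]' -1 50
python3 - <<'E'
from h import *
print(readout.observe()['joints'].round(1))
c=grab('wrist'); cv2.imwrite('pics/w6.png',c['frame'])
E
```

```text
clock: 23.45
tcp_pos: [0.5157, -0.1989, 0.2129]
tcp_rot: [-180.0, -25.0, 84.8]
force: [0.0, -0.7, -0.2]
width: 0.751
gripper_force: 0.0
clock: 24.45
tcp_pos: [0.5156, -0.1998, 0.2139]
tcp_rot: [-180.0, -25.0, 84.8]
force: [-5.4, -1.6, 6.0]
width: 0.259
gripper_force: 48.9
[ 69.5  28.1 -52.8  89.6  -2.2  78.8  14.4]
```

View pics/w6.png

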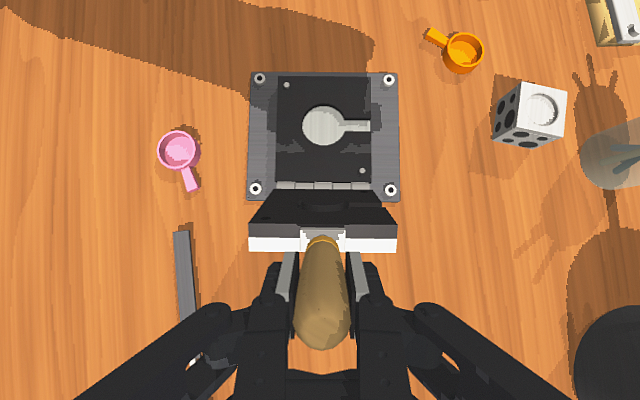

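The fingers hold the handle, visible at (322,290), between the pads. I'll swing it along the hinge arc in 4° steps and check force early.

```bash
python3 -m handwheel '[[0.55,0,0.045,0,-0.667,0],[0.55,0,0.045,0,-0.667,0],[0.55,0,0.045,0,-0.667,0],[0.55,0,0.045,0,-0.667,0],[0,0,0,0,0,0]]'
```

```text
clock: 25.12
tcp_pos: [0.5211, -0.1446, 0.2272]
tcp_rot: [179.9, -8.9, 85.0]
force: [2.1, -1.4, -2.8]
width: 0.262
gripper_force: 52.3
```

```bash
python3 -m handwheel '[[0.55,0,0.047,0,-0.667,0],[0.55,0,0.047,0,-0.667,0],[0.55,0,0.047,0,-0.667,0],[0.55,0,0.047,0,-0.667,0],[0.55,0,0.047,0,-0.667,0],[0.55,0,0.047,0,-0.667,0],[0,0,0,0,0,0]]'; python3 -c "
from h import *
print(readout.observe()['joints'].round(1))"
```

```text
clock: 26.0
tcp_pos: [0.5292, -0.0643, 0.2177]
tcp_rot: [180.0, 15.0, 84.9]
force: [7.2, -2.6, -3.5]
width: 0.262
gripper_force: 52.9
[ 38.9  16.7 -53.2  98.3  28.1  78.2 -26.2]
```

```bash
python3 -m handwheel '[[0.55,-0.01,0.04,0,-0.667,0],[0.55,-0.01,0.04,0,-0.667,0],[0.55,-0.01,0.04,0,-0.667,0],[0.55,-0.01,0.04,0,-0.667,0],[0.55,0,0.04,0,-0.667,0],[0.53,0,0.04,0,-0.64,0],[0,0,0,0,0,0],[0,0,0,0,0,0],[0,0,0,0,0,0],[0,0,0,0,0,0]]'
python3 - <<'E'
from h import *
s=readout.observe(); t=np.array(s['tcp_pos']); o=np.array([.5292,-.0616]); my=(t[:2]-o)@[.0906,.9959]
print('phi',np.degrees(np.arctan2(t[2]-.03,my+.064)),np.hypot(t[2]-.03,my+.064),s['joints'].round(1))
for n in('top','scene'): c=grab(n); cv2.imwrite(f'pics/end_{n}.png',c['frame'])
f=load('scene')['frame']; cv2.imwrite('pics/end2.png',np.hstack([cv2.resize(f[120:260,220:440],(440,280)),cv2.resize(load('top')['frame'][120:300,180:420],(360,270))[:280] if 0 else cv2.resize(load('top')['frame'][120:300,190:420],(358,280))]))
P=cloud(load('top')).reshape(-1,3)
for n,q,lo in(('cooled',(.5164,.2611),.046),('new',(.6065,.2327),.046)):
    d=np.hypot(P[:,0]-q[0],P[:,1]-q[1]); r=P[(d<.03)&(P[:,2]>lo)&(P[:,2]<.056)]; print(n,len(r),(r.min(0)+r.max(0))/2 if len(r) else '')
# upper half plate: points along the plate's faces in mould coords
a=P[(P[:,2]>.05)&(P[:,2]<.17)]; x=(a[:,:2]-o)@[.9959,-.0906]; y=(a[:,:2]-o)@[.0906,.9959]+.064
k=(abs(x)>.025)&(abs(x)<.045)&(y>.02)&(y<.09); 
if k.sum()>20: print('plate',k.sum(),np.degrees(np.arctan(np.polyfit(y[k],a[k,2],1)[0])))
E
```

```text
clock: 27.25
tcp_pos: [0.5361, 0.0039, 0.1779]
tcp_rot: [179.8, 38.8, 84.5]
force: [16.5, -6.0, -9.8]
width: 0.265
gripper_force: 52.9
phi 48.71393184306014 0.1968655792751279 [ 12.9  29.8 -48.1  96.2  49.4  94.8 -52. ]
cooled 17 [0.50678364 0.26669964 0.05086523]
new 0 
plate 356 38.03018648224936
```

View pics/end2.png

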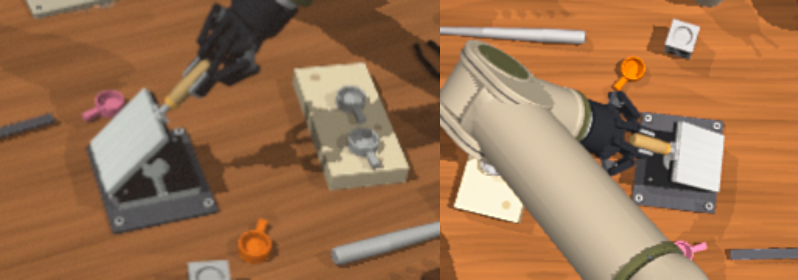

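The scene crop shows the upper half held about half open by the handle at (190,80), with both castings upright on the brick. The top view shows the arm over the brick. I'll verify the plate angle with a plane fit.

```bash
python3 - <<'E'
from h import *
from scipy.linalg import svd
o=np.array([.5292,-.0616])
for n in('scene','top'):
    a=cloud(load(n)).reshape(-1,3); a=a[(a[:,2]>.05)&(a[:,2]<.18)]; x=(a[:,:2]-o)@[.9959,-.0906]; y=(a[:,:2]-o)@[.0906,.9959]
    m=np.c_[x,y+.064,a[:,2]-.03]; m=m[(abs(m[:,0])<.045)&(m[:,1]>-.02)&(m[:,1]<.12)]
    q=np.radians(45); nn=-np.sin(q)*m[:,1]+np.cos(q)*m[:,2]; m=m[abs(nn-.02)<.012]
    for _ in range(5):
        c=m.mean(0); v=svd(m-c,full_matrices=False)[2][2]; e=(m-c)@v; m=m[abs(e)<.003]
    print(n,len(m),v,'q',np.degrees(np.arctan(-v[1]/v[2])))
s=readout.observe(); print(s['clock'],s['force'],s['joint_vel'].round(2),s['gripper_force'])
E
python3 -m handwheel '[[0,-0.03,0,0,0,0],[0,0,0,0,0,0],[0,0,0,0,0,0]]'
```

```text
scene 788 [ 0.00530318  0.71535337 -0.69874275] q 45.67299135775173
top 912 [ 0.01137473  0.71561114 -0.69840626] q 45.697104686479626
27.35 [16.54407157 -5.92165857 -8.63753099] [ 0.05  0.03 -0.    0.01  0.1  -0.14  0.03] 52.8907710313797
clock: 27.72
tcp_pos: [0.536, 0.0038, 0.1781]
tcp_rot: [179.7, 38.7, 84.5]
force: [20.4, -6.6, -9.7]
width: 0.263
gripper_force: 53.1
```

```bash
python3 -m handwheel '[[0,0.08,0,0,0,0],[0,0,0,0,0,0],[0,0,0,0,0,0],[0,0,0,0,0,0],[0,0,0,0,0,0]]' && python3 -c "
from plant import sign_off
print(sign_off())"
```

```text
clock: 28.35
tcp_pos: [0.5362, 0.0042, 0.1777]
tcp_rot: [-180.0, 38.8, 84.6]
force: [10.8, -4.0, -7.6]
width: 0.261
gripper_force: 52.8
the job is handed in; nothing more can be done
None
```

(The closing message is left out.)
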